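# Slide a footed storage tub home onto the tub below

## Robot

A 6-joint arm with a two-finger parallel gripper is mounted at the origin on the work surface. World frame = base frame: x ahead of the robot, y to its left, z up, the work surface at z = 0. Lengths are in mm, angles in degrees, forces in N, time in s.
With the tool pointing down it reaches from about 250 to 725 mm from the base axis. Payload 4 kg.
Tool frame: the origin (TCP) lies at the very end of the fingers, on their centre line; the grasp point (between the pads) lies ctrl.tcp_to_grasp behind it (ctrl.tcp_to_grasp is the distance from the TCP to the grasp point, in mm); z points along the fingers, y is the line along which they close (so a half turn about z gives the same grasp; the last joint's range is limited). The gripper opens to 85 mm and grips with 20 to 120 N. Pads are 22 mm wide; open, the fingers measure 114 mm over their backs; the gripper's body (76 mm by 85 mm) begins 54 mm behind the grasp point. The pads swing forward as they close: fully open they stand 13 mm farther back than shut.
Start: joints at [-68.354, 13.785, 0.286, 76.501, 0, 90], TCP at [184.436, -464.739, 231.306] pointing down, gripper open.
Joint ranges: [-155.79, 155.79], [-60.16, 107.12], [-62.33, 73.08], [-114, 123.19], [-81.49, 82.49], [-180, 180]. Speed limits (degrees/s): [159.86, 159.86, 180, 180, 180, 180].

## Interface

Orientations are given as a 3x3 rotation matrix whose columns are the frame's x, y, z axes.
In Python, from cell import ctrl gives the robot as it stands. The module is installed in compiled form; this text tells all that it offers.
- The arm moves only by the tool arm_command, never from a script. Its arguments are lists of equal length, an entry for each row: "linear": the shift along the tool's x, y, z in cm, a list of three; "rot": the turn, a rotation vector about the tool's x, y, z in degrees, a list of three. In form: {"linear": [[tx, ty, tz], ...], "rot": [[ax, ay, az], ...]}. A call has 1 to 8 rows; each row shifts and turns the commanded pose from where the row before left it, along the tool's axes as they then stand; what a row does not reach is not made up. A row lasts 1/12 s, in which the tool goes at most 41.7 mm and 7.16 degrees, less where a joint would pass 70% of its speed; a pose out of reach is approached as far as the arm can. A call with a gripper value outside its range is refused whole. "jaw" is the closure in counts, from 0 (fully open) to 255 (shut), set as the call begins (left out, the last holds). The fingers move at their own pace and stop on an object; the grip force is fixed at half the most. Time passes only in rows, so rows that do not move let the fingers close. It gives the time, the measured TCP pose, the force, the opening and the grip force at its end, in the units of the state.
- ctrl.get_obs(): the state, without advancing time (a new reading comes with each control period).
- ctrl.grab_frame(name): name is "side" or "top"; returns the picture (480x640x3 uint8, red, green, blue); there is no depth.
- ctrl.camera_params(name): a dict with "camera_matrix" (3x3 intrinsics, pixels), "distortion" ([k1, k2, p1, p2, k3] as OpenCV has them; the pictures are not rectified), "cam_to_world" (4x4, takes a point from camera to world coordinates). Camera axes: x right, y down, z forward; pixel columns grow to the right and rows downward; lengths in mm; the calibration is good to about 2 mm. A picture is of the moment at which its call begins. camera_params takes no time and is no camera call.
- ctrl.finish_job(): hands the job in; it is judged then, once.
The state is a dict: "time": time; "joint_pos": joint angles; "qd": joint speeds; "tau": joint torques, N m; "tool_pos": TCP position; "orientation": TCP orientation; "force": force on the tool from outside, world axes, zero at the start; "ft_torque": the same for the moment, N m; "grip_width": finger opening in mm; "gripper_force": force on a finger pad.
Only numpy, scipy, OpenCV 4.12 (cv2) and the standard library are available. Lean on these libraries where they do the work, as an engineer would, in place of code of your own. Each camera call takes 0.05 s, during which the arm holds its last target. There are 200 camera calls.

## Task

Take the nutcracker off the blue lid of the lower tub and lay it on the middle of the round cork trivet. Then slide the orange-lidded tub, without lifting it, from the wooden riser across onto the blue lid until all four of its feet have dropped fully into the lid's corner recesses. Keep the lower tub where it stands and leave the blue jar, the salt cellar and the egg timer undisturbed.

Things in the scene. Friction and masses are not known exactly. Their poses are not given: they have to be found in the camera images.
- upper_tub: Cream tub with orange lid, 104 x 104 mm, upright walls, too wide to grip, 0.3 to 0.6 kg. Origin: centre of its underside at the foot soles; x, y square to its walls. Four round feet 12 mm wide (soles 8 mm), 5 mm tall, at x, y = +-38 mm; walls from 5 to 65 mm up. Starts on the riser, turned up to 0.23 rad and up to 40 mm off the lower tub's centre line.
- lower_tub: White tub, 2.6 kg, on the work surface, 112 mm square, its blue lid 120 x 120 mm, flat top 80 mm up. Origin: centre of its underside; x, y square to its walls. Stands beside the riser, on its +y or -y side, with a gap of 2 to 5 mm, parallel to it within 0.03 rad.
- lower_lid (a point): Centre of the blue lid's top, axes as lower_tub. Square recesses, 17 mm wide, 4 mm deep, at x, y = +-38 mm take the feet with 2.5 mm play; seated, upper_tub's origin is 4 mm below this point. Slid in on the centre line, the leading feet catch in the near recesses; arriving 13 to 20 mm off line (in x) keeps them on the flat, then nudge sideways home.
- riser: Fixed wooden step shelf, 180 mm (its x) by 140 mm (its y), top 81 mm above the work surface, 1 mm higher than the blue lid. Origin at the centre of its underside.
- nutcracker: Steel nutcracker lying flat along its x axis on the blue lid at the start, 144 mm long (x from -72 to +70 mm), two bars 12 mm thick (tall), 38 mm wide over both at the middle, 0.16 kg. Origin at its underside midway, close to its centre of mass; grip it there across its y axis.
- trivet: Round cork trivet, fixed, 180 mm across, 8 mm thick, lying on the work surface to the left or right. Origin at the centre of its underside.
- blue_jar: Blue glass apothecary jar with stopper, 68 mm across, 135 mm tall, loose. Stands close to the lower tub on its +x or -x side and leaves no room for fingers at that side of a tub above it; the salt cellar stands on the other side. Origin at the centre of its underside.
- salt_cellar: White ceramic salt cellar, 60 mm across, 52 mm tall, loose, low enough to work above. Origin at the centre of its underside.
- egg_timer: Chrome egg timer, 62 mm across, 64 mm tall, loose, left or right, opposite the trivet. Origin at the centre of its underside.
Mind the look-alikes: they are no part of the job. There is more than one size of the nutcracker; the one meant has the size given above.

How it is judged (in metres and radians):
On the way, in this order (a step that is already met when the one before it is completed fails the run):
1. the nutcracker lies released on the cork trivet (horizontal distance between nutcracker and trivet below 0.045 m and height (world z) of nutcracker below 0.02 m and angle between nutcracker's own z axis and vertical below 0.2 rad and contact force between the fingers and nutcracker below 0.1 N), for 0.2 s.
2. the upper tub's four feet are down in the lid's recesses (z of upper_tub in the frame of lower_lid between -0.007 and -0.0025 m and horizontal distance between upper_tub and lower_lid below 0.005 m and angle between upper_tub's own z axis and vertical below 0.035 rad), for 0.2 s.
At the end, for the whole second after the job is handed in: The nutcracker lies flat and still on the trivet, its origin within 45 mm of the trivet's centre; the upper tub is at rest, level within 2 degrees, its centre within 5 mm of the lid's centre and its soles at least 2.5 mm down in the recesses; the lower tub is within 25 mm of where it began (all of step 1 and all of step 2 and linear speed of each of upper_tub, nutcracker below 0.02 m/s and distance of lower_tub from where it was at the start of the episode below 0.025 m); the robot touches nothing.
It fails at once if the upper tub is lifted (more than 40 mm above where it slides) (height (world z) of upper_tub above 0.121 m).
It fails at once if the upper tub tips or falls off (angle between upper_tub's own z axis and vertical above 0.35 rad or height (world z) of upper_tub below 0.05 m).
It fails at once if the lower tub is shoved more than 40 mm (distance of lower_tub from where it was at the start of the episode above 0.04 m).
It fails at once if a bystander (jar, salt cellar, egg timer) is moved more than 30 mm or knocked over (distance of any of blue_jar, salt_cellar, egg_timer from where it was at the start of the episode above 0.03 m or angle between any of blue_jar, salt_cellar, egg_timer's own z axis and vertical above 0.5 rad).
It also fails if it takes over 72 s, if anything falls off the work surface, if the arm or the gripper's body presses on something with over 40 N, if the wrist force passes 120 N, or if a joint passes its speed limit or range.

## Working session

There is one attempt and no reset: what is moved stays moved. The work goes in short steps, Python scripts to look and compute and a tool call to move; the robot and the scene stay as the last step left them, time stands still between calls to the robot, and variables do not carry over. Pictures are saved under pics/ and viewed, at most 10 in all, crops included, and the job is handed in when it is done.

Besides the shell and the picture viewer there is one more tool, called after ">>>" as a command line: name --argument value ..., lists and objects as JSON in quotes. arm_command: Moves the arm, as the interface text tells. Its arguments: {"type":"object","properties":{"linear":{"type":"array","items":{"type":"array","items":{"type":"number"}}},"rot":{"type":"array","items":{"type":"array","items":{"type":"number"}}},"jaw":{"type":"number"}},"required":["linear","rot"]}

```bash
mkdir -p pics; python3 - <<'E'
from cell import ctrl
import cv2,numpy as np
for n in("top","side"):
    f=ctrl.grab_frame(n); cv2.imwrite(f"pics/{n}0.png",f[:,:,::-1]); p=ctrl.camera_params(n)
    print(n,np.round(p["camera_matrix"],1).tolist(),np.round(p["distortion"],4),np.round(p["cam_to_world"],3).tolist())
o=ctrl.get_obs();print(o,ctrl.tcp_to_grasp)
E
```

```text
top [[621.0, 0.0, 325.8], [0.0, 621.0, 235.7], [0.0, 0.0, 1.0]] [-0.1382  0.      0.      0.      0.    ] [[0.016, -0.988, 0.155, 362.813], [-1.0, -0.013, 0.02, 0.169], [-0.018, -0.155, -0.988, 1261.164], [0.0, 0.0, 0.0, 1.0]]
side [[609.2, 0.0, 320.9], [0.0, 609.2, 235.2], [0.0, 0.0, 1.0]] [-0.0757  0.      0.      0.      0.    ] [[-0.898, -0.235, 0.372, 82.884], [-0.44, 0.481, -0.758, 905.854], [-0.001, -0.844, -0.536, 717.067], [0.0, 0.0, 0.0, 1.0]]
{'time': 0.1, 'joint_pos': array([-6.83539450e+01,  1.38278171e+01,  2.21491289e-01,  7.64999581e+01,
       -4.02353027e-04,  9.00001380e+01]), 'qd': array([-0.01620917, -0.14627719,  0.12025921,  0.0893914 , -0.04667158,
       -0.02095917]), 'tau': array([-3.87930768e-04, -3.73138797e+01,  2.53009540e+01,  1.08554639e-02,
       -2.12756021e-06,  1.22022934e-05]), 'tool_pos': array([ 184.23001175, -464.22712582,  230.50290892]), 'orientation': array([[ 9.29481166e-01,  3.68868926e-01, -6.90785410e-04],
       [ 3.68869572e-01, -9.29479572e-01,  1.72159822e-03],
       [-7.02683977e-06, -1.85500284e-03, -9.99998279e-01]]), 'force': array([ 0.45000568, -0.13871905, -0.08829479]), 'ft_torque': array([-0.02059109,  0.05063546, -0.00529722]), 'gripper_force': 0.0, 'grip_width': 85.05255577272942} 18.700000000000003
```

View pics/top0.png

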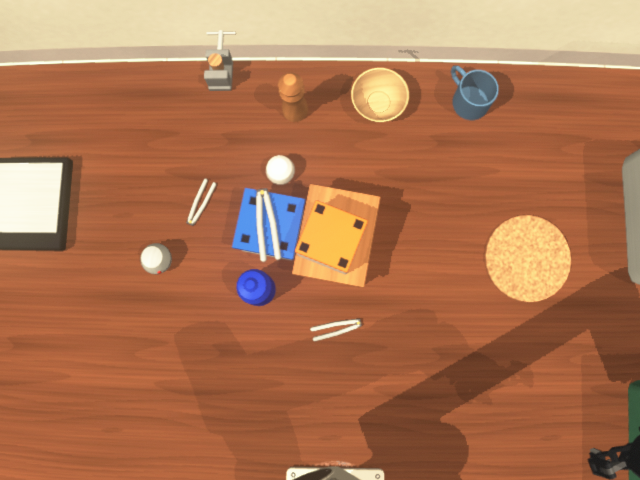

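View pics/side0.png

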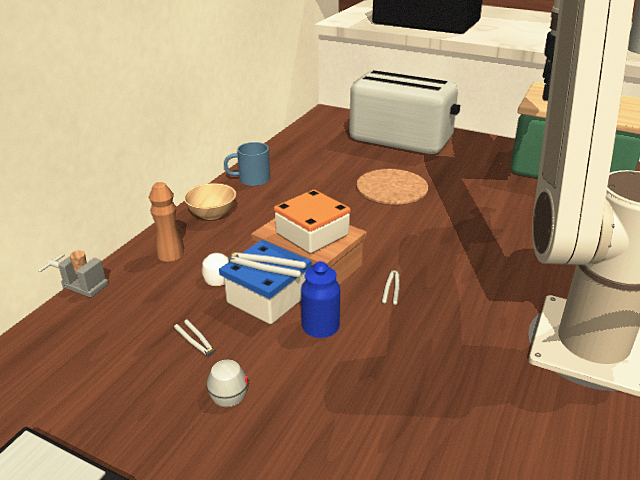

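Candidates for the nutcracker: the one on the blue lid, about (268,226) in top; small ones at (201,201) and (336,329). The blue-lid one is the large one. Trivet (528,258), jar (256,287), salt cellar (281,170), timer (155,258), orange lid (332,236), riser (336,235).

```bash
cat > h.py <<'E'
from cell import ctrl
import cv2,numpy as np
def cast(n,px,z):
    p=ctrl.camera_params(n);T=np.array(p["cam_to_world"])
    u=cv2.undistortPoints(np.float64(px).reshape(-1,1,2),np.array(p["camera_matrix"]),np.array(p["distortion"]))[:,0]
    d=np.c_[u,np.ones(len(u))]@T[:3,:3].T
    return T[:3,3]+d*((z-T[2,3])/d[:,2])[:,None]
def biggest(m,near=None):
    c=cv2.findContours(m.astype(np.uint8),cv2.RETR_EXTERNAL,cv2.CHAIN_APPROX_NONE)[0]
    return max(c,key=cv2.contourArea)
def hsv(f): return [a.astype(int) for a in cv2.split(cv2.cvtColor(f,cv2.COLOR_RGB2HSV))]
def quad(n,c,z):
    w=cast(n,c[:,0],z)[:,:2]
    return cv2.minAreaRect(np.float32(w))
def holes(f,region,z,n="top"):
    "dark spots inside hull of contour"
    k=np.zeros(f.shape[:2],np.uint8);cv2.drawContours(k,[cv2.convexHull(region)],-1,1,-1)
    m=(f.max(2)<60)&(k>0)
    k,l,s,c=cv2.connectedComponentsWithStats(m.astype(np.uint8))
    return [(s[i,4],np.round(c[i],1).tolist(),np.round(cast(n,[c[i]],z)[0][:2],1).tolist()) for i in range(1,k) if s[i,4]>12]
def blue(f,box): H,S,V=hsv(f);m=(H>100)&(H<118)&(S>150)&(V>90);k=np.zeros_like(m);x0,y0,x1,y1=box;k[y0:y1,x0:x1]=1;return biggest(m&k)
def orange(f,box): H,S,V=hsv(f);m=(H>8)&(H<20)&(S>215)&(V>200);k=np.zeros_like(m);x0,y0,x1,y1=box;k[y0:y1,x0:x1]=1;return biggest(m&k)
E
python3 - <<'E'
from h import *
f=cv2.imread("pics/top0.png")[:,:,::-1].copy()
for p in [(332,225),(370,210),(310,270),(250,230),(255,280),(262,225),(528,258)]: print(p,[int(a[p[1],p[0]]) for a in hsv(f)])
b=blue(f,(220,180,306,265));print("blue",quad("top",b,80),holes(f,b,80))
o=orange(f,(290,195,375,280))
for z in(146,150):print("or",z,quad("top",o,z),holes(f,o,z))
H,S,V=hsv(f)
m=(S<110)&(V>150);k=np.zeros_like(m);k[180:270,235:300]=1
nb=biggest(m&k);r=quad("top",nb,92);print("nut",cv2.contourArea(nb),r,np.round(cv2.boxPoints(r)))
M=(H>8)&(H<20)&(V>150);k[:]=0;k[200:310,475:580]=1;t=biggest(M&k);w=cast("top",t[:,0],8);print("triv",cv2.minEnclosingCircle(np.float32(w[:,:2])))
k[:]=0;k[180:290,285:385]=1;t=biggest(M&k);print("riser",quad("top",t,81))
print("jar",cast("top",[[251,283]],135),"salt",cast("top",[[281,168]],50),"timer",cast("top",[[154,256]],60))
cv2.imwrite("pics/c.png",cv2.resize(f[170:310,220:400],None,fx=4,fy=4,interpolation=2)[:,:,::-1])
E
```

```text
(332, 225) [20, 173, 253]
(370, 210) [12, 164, 211]
(310, 270) [18, 140, 253]
(250, 230) [108, 162, 238]
(255, 280) [118, 167, 166]
(262, 225) [110, 5, 162]
(528, 258) [22, 113, 253]
blue ((577.4471435546875, 170.96014404296875), (48.57058334350586, 117.81594848632812), 80.90122985839844) []Traceback (most recent call last):
  File "<stdin>", line 5, in <module>
  File "h.py", line 22, in orange
    def orange(f,box): H,S,V=hsv(f);m=(H>8)&(H<20)&(S>215)&(V>200);k=np.zeros_like(m);x0,y0,x1,y1=box;k[y0:y1,x0:x1]=1;return biggest(m&k)
                                                                                                                              ~~~~~~~^^^^^
  File "h.py", line 10, in biggest
    return max(c,key=cv2.contourArea)
ValueError: max() iterable argument is empty
```

```bash
python3 - <<'E'
from h import *
f=cv2.imread("pics/top0.png")[:,:,::-1].copy()
H,S,V=hsv(f);
for y in range(195,290,10): print(y,[(x,int(H[y,x]),int(S[y,x]),int(V[y,x])) for x in range(232,385,12)])
cv2.imwrite("pics/c.png",cv2.resize(f[170:310,220:400],None,fx=4,fy=4,interpolation=2)[:,:,::-1])
E
```

```text
195 [(232, 9, 149, 156), (244, 108, 156, 235), (256, 115, 31, 181), (268, 21, 36, 197), (280, 109, 152, 230), (292, 2, 91, 109), (304, 9, 139, 112), (316, 15, 150, 250), (328, 19, 139, 253), (340, 13, 161, 230), (352, 15, 152, 250), (364, 16, 150, 252), (376, 11, 166, 149)]
205 [(232, 9, 147, 146), (244, 107, 164, 238), (256, 10, 8, 198), (268, 25, 19, 252), (280, 108, 156, 238), (292, 155, 34, 83), (304, 159, 63, 110), (316, 15, 176, 227), (328, 15, 182, 251), (340, 12, 163, 222), (352, 12, 162, 223), (364, 12, 164, 223), (376, 15, 154, 249)]
215 [(232, 8, 145, 151), (244, 108, 163, 238), (256, 116, 20, 219), (268, 24, 11, 224), (280, 108, 156, 239), (292, 109, 153, 239), (304, 12, 157, 226), (316, 19, 172, 253), (328, 20, 173, 253), (340, 19, 176, 253), (352, 18, 179, 253), (364, 13, 165, 224), (376, 12, 165, 196)]
225 [(232, 9, 146, 150), (244, 107, 164, 238), (256, 110, 65, 216), (268, 108, 160, 238), (280, 109, 155, 228), (292, 109, 149, 224), (304, 12, 162, 234), (316, 19, 172, 253), (328, 19, 174, 253), (340, 20, 176, 253), (352, 19, 178, 252), (364, 19, 180, 253), (376, 10, 1
[... 967 characters left out ...]
(304, 15, 149, 250), (316, 17, 145, 253), (328, 14, 145, 241), (340, 10, 128, 112), (352, 12, 164, 222), (364, 15, 155, 248), (376, 10, 164, 138)]
275 [(232, 9, 152, 159), (244, 116, 183, 226), (256, 116, 179, 229), (268, 157, 85, 90), (280, 8, 140, 124), (292, 9, 147, 127), (304, 15, 150, 248), (316, 17, 146, 253), (328, 17, 146, 253), (340, 19, 142, 253), (352, 17, 146, 253), (364, 16, 155, 249), (376, 10, 168, 132)]
285 [(232, 9, 156, 162), (244, 117, 180, 218), (256, 117, 171, 179), (268, 120, 146, 143), (280, 8, 142, 129), (292, 9, 151, 130), (304, 10, 159, 180), (316, 10, 163, 180), (328, 10, 163, 180), (340, 10, 162, 178), (352, 12, 165, 198), (364, 11, 169, 205), (376, 10, 165, 175)]
```

View pics/c.png

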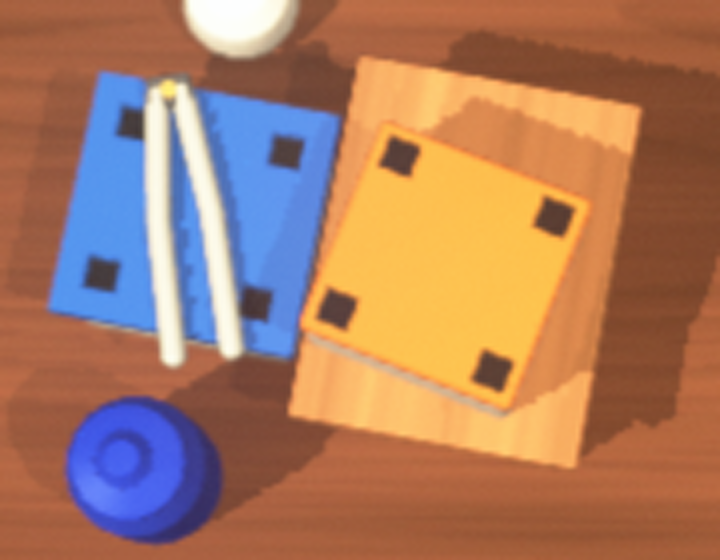

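Crop: large nutcracker on blue lid with hinge at (262,191) and ends (263,260),(278,258); blue recesses (252,201),(292,208),(245,238),(284,246); orange recesses (320,209),(358,224),(304,247),(343,262).

```bash
cat >> h.py <<'E'
def allc(m,box,op=False):
    k=np.zeros(m.shape,np.uint8);x0,y0,x1,y1=box;k[y0:y1,x0:x1]=1;k=k*m.astype(np.uint8)
    if op:k=cv2.morphologyEx(k,cv2.MORPH_OPEN,np.ones((2,2)))
    return cv2.findNonZero(k)
def holes(f,region,z,n="top"):
    k=np.zeros(f.shape[:2],np.uint8);cv2.drawContours(k,[cv2.convexHull(region)],-1,1,-1);k=cv2.erode(k,np.ones((5,5)))
    m=(f.max(2)<110)&(k>0)
    k,l,s,c=cv2.connectedComponentsWithStats(m.astype(np.uint8))
    return [(int(s[i,4]),np.round(c[i],1).tolist(),np.round(cast(n,[c[i]],z)[0][:2],1).tolist()) for i in range(1,k) if s[i,4]>25]
def blue(f,box): H,S,V=hsv(f);return allc((H>103)&(H<114)&(S>125)&(V>170),box,True)
def orange(f,box): H,S,V=hsv(f);return allc((H>=17)&(H<22)&(S>166)&(V>235),box,True)
E
python3 - <<'E'
from h import *
f=cv2.imread("pics/top0.png")[:,:,::-1].copy()
b=blue(f,(220,180,306,266));print("blue",quad("top",b,80),holes(f,b,80))
o=orange(f,(290,195,375,280))
for z in(146,150):print("or",z,quad("top",o,z),holes(f,o,z))
H,S,V=hsv(f)
n=allc((S<90)&(V>140),(236,186,298,266),True);
r=quad("top",n,90);print("nut",r,np.round(cv2.boxPoints(r)).tolist(),cast("top",[[262,191],[263,260],[278,258]],90).round(0).tolist())
t=allc((H>8)&(H<26)&(V>200),(475,200,580,310),True);print("triv",cv2.minEnclosingCircle(np.float32(cast("top",t[:,0],8)[:,:2])))
print("riser",cast("top",[[310,185],[379,196],[364,286],[293,274]],81).round(1).tolist())
print("jar",cast("top",[[251,283]],135),"salt",cast("top",[[281,168]],50),"timer",cast("top",[[154,256]],60))
E
```

```text
blue ((569.832275390625, 134.1929473876953), (118.79918670654297, 119.46661376953125), 79.90196228027344) [(35, [252.8, 200.8], [615.0, 167.7]), (44, [291.3, 207.8], [602.0, 92.1]), (43, [244.9, 238.3], [540.9, 180.4]), (50, [283.3, 245.6], [527.6, 105.6])]
or 146 ((536.2737426757812, 11.666793823242188), (100.04879760742188, 100.36820220947266), 68.92967987060547) [(41, [319.5, 208.6], [587.7, 35.1]), (42, [358.0, 223.9], [560.2, -35.5]), (41, [303.9, 246.7], [516.9, 62.2]), (41, [342.7, 262.5], [489.1, -8.5])]
or 150 ((535.6516723632812, 11.625534057617188), (99.68994140625, 100.00825500488281), 68.9296646118164) [(41, [319.5, 208.6], [586.9, 35.0]), (42, [358.0, 223.9], [559.5, -35.4]), (41, [303.9, 246.7], [516.3, 62.0]), (41, [342.7, 262.5], [488.7, -8.5])]
nut ((562.4198608398438, 146.65570068359375), (138.1662139892578, 59.50014114379883), 9.617469787597656) [[489.0, 164.0], [499.0, 106.0], [636.0, 129.0], [626.0, 188.0]] [[633.0, 149.0, 90.0], [498.0, 143.0, 90.0], [502.0, 114.0, 90.0]]
triv ((516.5851440429688, -392.211181640625), 90.40457916259766)
riser [[647.6, 56.6, 81.0], [627.4, -78.0, 81.0], [452.1, -50.0, 81.0], [473.0, 85.5, 81.0]]
jar [[450.28707383 157.99223457 135.        ]] salt [[689.68493368 117.3480248   50.        ]] timer [[505.90790952 363.99615517  60.        ]]
```

```bash
cat >> h.py <<'E'
def st():
    o=ctrl.get_obs();R=o["orientation"]
    print("t%.2f"%o["time"],"pos",o["tool_pos"].round(1),"yaw %.2f"%np.degrees(np.arctan2(R[1,0],R[0,0])),"F",o["force"].round(1),"w %.1f gf %.1f"%(o["grip_width"],o["gripper_force"]),"tilt",R[:2,2].round(3));return o
def plan(targets,start=None):
    "each (x,y,z,yaw): rot about tool z in deg first, then shift in cm in the turned frame"
    o=st();p=o["tool_pos"];R=o["orientation"];a=np.degrees(np.arctan2(R[1,0],R[0,0]))
    for x,y,z,b in targets:
        d=np.array([x,y,z])-p;c,s=np.cos(np.radians(b)),np.sin(np.radians(b))
        v=np.array([d[0]*c+d[1]*s,d[0]*s-d[1]*c,-d[2]])/10
        print("rotz %.2f"%(a-b),"shift",v.round(2),"rows %.1f"%(np.linalg.norm(v)/4.17));p=np.array([x,y,z]);a=b
E
python3 - <<'E'
from h import *
print(cast("top",[[266.1,225]],87))
plan([(567,139.5,200,9),(567,139.5,100,9)])
E
```

```text
[[566.23455772 139.28937641  87.        ]]
t0.10 pos [ 184.2 -464.2  230.5] yaw 21.65 F [ 0.5 -0.1 -0.1] w 85.1 gf 0.0 tilt [-0.001  0.002]
rotz 12.65 shift [ 47.25 -53.64   3.05] rows 17.2
rotz 0.00 shift [ 0.  0. 10.] rows 2.4
```

>>> arm_command --linear '[[0, 0, 0], [0, 0, 0], [2.6, -3, 0], [2.6, -3, 0], [2.6, -3, 0], [2.6, -3, 0], [2.6, -3, 0], [2.6, -3, 0]]' --rot '[[0, 0, 6.3], [0, 0, 6.3], [0, 0, 0], [0, 0, 0], [0, 0, 0], [0, 0, 0], [0, 0, 0], [0, 0, 0]]' --jaw 85

```text
time: 0.77
tool_pos: [310.4, -260.6, 231.0]
orientation: [[0.988, 0.156, -0.0], [0.156, -0.988, 0.0], [-0.0, -0.0, -1.0]]
force: [0.8, -1.5, 0.1]
grip_width: 57.1
gripper_force: 0.0
```

>>> arm_command --linear '[[2.6, -3, 0], [2.6, -3, 0], [2.6, -3, 0], [2.6, -3, 0], [2.6, -3, 0], [2.6, -3, 0], [2.6, -3, 0], [2.6, -3, 0]]' --rot '[[0, 0, 0], [0, 0, 0], [0, 0, 0], [0, 0, 0], [0, 0, 0], [0, 0, 0], [0, 0, 0], [0, 0, 0]]'

```text
time: 1.43
tool_pos: [478.2, 9.3, 231.0]
orientation: [[0.987, 0.158, -0.001], [0.158, -0.987, -0.0], [-0.001, 0.0, -1.0]]
force: [0.5, -0.8, 0.6]
grip_width: 56.7
gripper_force: 0.0
```

>>> arm_command --linear '[[2.6, -3, 0], [2.6, -3, 0], [2.6, -3, 0], [2.0, -2, 0], [0, 0, 1.5], [0, 0, 1.5], [0, 0, 0], [0, 0, 0]]' --rot '[[0, 0, 0], [0, 0, 0], [0, 0, 0], [0, 0, 0], [0, 0, 0], [0, 0, 0], [0, 0, 0], [0, 0, 0]]'

```text
time: 2.1
tool_pos: [559.4, 112.3, 200.2]
orientation: [[0.982, 0.188, -0.007], [0.189, -0.982, 0.015], [-0.004, -0.016, -1.0]]
force: [-0.1, -0.1, -0.1]
grip_width: 57.0
gripper_force: 0.0
```

```bash
python3 - <<'E'
from h import *
plan([(566.5,139.4,200,9),(566.5,139.4,93,9)])
E
```

```text
t2.10 pos [559.4 112.3 200.2] yaw 10.87 F [-0.1 -0.1 -0.1] w 57.0 gf 0.0 tilt [-0.007  0.015]
rotz 1.87 shift [ 1.13 -2.57  0.02] rows 0.7
rotz 0.00 shift [ 0.   0.  10.7] rows 2.6
```

```bash
python3 - <<'E'
from h import *
o=st();print(o["joint_pos"].round(1),o["qd"].round(2))
E
```

```text
t2.10 pos [559.4 112.3 200.2] yaw 10.87 F [-0.1 -0.1 -0.1] w 57.0 gf 0.0 tilt [-0.007  0.015]
[ 10.9  22.8   8.3  75.7   0.9 180. ] [-0.35 -1.6   1.85  0.39  0.01 -0.05]
```

>>> arm_command --linear '[[1.1, -2.6, 0], [0, 0, 0], [0, 0, 0]]' --rot '[[0, 0, 1.9], [0, 0, 0], [0, 0, 0]]'

```text
time: 2.35
tool_pos: [570.7, 119.5, 202.9]
orientation: [[0.982, 0.188, -0.006], [0.189, -0.982, 0.032], [0.001, -0.032, -0.999]]
force: [0.1, -0.5, 0.6]
grip_width: 57.0
gripper_force: 0.0
```

```bash
python3 - <<'E'
from h import *
o=st();print(o["joint_pos"].round(1),o["qd"].round(2))
print(o["orientation"].round(3).tolist())
E
```

```text
t2.35 pos [570.7 119.5 202.9] yaw 10.87 F [ 0.1 -0.5  0.6] w 57.0 gf 0.0 tilt [-0.006  0.032]
[ 10.9  24.   10.4  76.4   1.8 180. ] [-0.06 -0.45 -1.21  0.11 -0.17  0.04]
[[0.982, 0.188, -0.006], [0.189, -0.982, 0.032], [0.001, -0.032, -0.999]]
```

>>> arm_command --linear '[[0, 0, 0], [0, 0, 0], [0, 0, 0], [0, 0, 0], [0, 0, 0], [0, 0, 0], [0, 0, 0], [0, 0, 0]]' --rot '[[0, 0, -7.1], [0, 0, -7.1], [0, 0, -7.1], [0, 0, -7.1], [0, 0, -7.1], [0, 0, -7.1], [0, 0, -7.1], [0, 0, -7.1]]'

```text
time: 3.02
tool_pos: [569.9, 119.3, 202.8]
orientation: [[0.374, 0.927, -0.006], [0.927, -0.374, 0.032], [0.027, -0.018, -0.999]]
force: [-0.4, -0.2, -0.1]
grip_width: 56.8
gripper_force: 0.0
```

>>> arm_command --linear '[[0, 0, 0], [0, 0, 0], [0, 0, 0], [0, 0, 0], [0, 0, 0], [0, 0, 0], [0, 0, 0], [0, 0, 0]]' --rot '[[0, 0, -7.1], [0, 0, -7.1], [0, 0, -7.1], [0, 0, -7.1], [0, 0, -7.1], [0, 0, -7.1], [0, 0, -7.1], [0, 0, -7.1]]'

```text
time: 3.68
tool_pos: [570.0, 119.3, 202.8]
orientation: [[-0.571, 0.821, -0.006], [0.82, 0.571, 0.032], [0.029, 0.013, -0.999]]
force: [-0.4, -0.5, -0.2]
grip_width: 56.6
gripper_force: 0.0
```

>>> arm_command --linear '[[0, 0, 0], [0, 0, 0], [0, 0, 0], [0, 0, 0], [0, 0, 0], [0, 0, 0], [0, 0, 0], [0, 0, 0]]' --rot '[[0, 0, -7.1], [0, 0, -7.1], [0, 0, -7.1], [0, 0, -7.1], [0, 0, -7.1], [0, 0, -7.1], [0, 0, -7.1], [0, 0, -7.1]]'

```text
time: 4.35
tool_pos: [570.0, 119.3, 202.8]
orientation: [[-1.0, -0.028, -0.006], [-0.028, 0.999, 0.032], [0.005, 0.032, -0.999]]
force: [-0.0, 0.1, 0.8]
grip_width: 56.9
gripper_force: 0.0
```

```bash
cat >> h.py <<'E'
def lev():
    R=ctrl.get_obs()["orientation"];w=np.cross(R[:,2],[0,0,-1]);print("level rot (deg, tool)",np.degrees(R.T@w).round(2),"q1,q6",ctrl.get_obs()["joint_pos"][[0,5]].round(1))
E
python3 - <<'E'
from h import *
lev();plan([(566.5,139.4,200,189),(566.5,139.4,95,189)])
E
```

```text
level rot (deg, tool) [ 1.82 -0.3   0.  ] q1,q6 [10.9  9.2]
t4.35 pos [570.  119.3 202.8] yaw -178.38 F [-0.   0.1  0.8] w 56.9 gf 0.0 tilt [-0.006  0.032]
rotz -367.38 shift [0.03 2.04 0.28] rows 0.5
rotz 0.00 shift [-0.   0.  10.5] rows 2.5
```

>>> arm_command --linear '[[0, 0, 0], [0, 0, 0], [0, 2.04, 0.3], [0, 0, 3.5], [0, 0, 3.5], [0, 0, 3.5], [0, 0, 0], [0, 0, 0]]' --rot '[[1.82, -0.3, 0], [0, 0, -7.1], [0, 0, -0.3], [0, 0, 0], [0, 0, 0], [0, 0, 0], [0, 0, 0], [0, 0, 0]]'

```text
time: 5.02
tool_pos: [565.2, 139.2, 92.9]
orientation: [[-0.989, -0.151, -0.006], [-0.151, 0.989, -0.001], [0.006, -0.0, -1.0]]
force: [0.6, -0.2, 0.9]
grip_width: 57.3
gripper_force: 0.0
```

```bash
python3 - <<'E'
from h import *
lev();plan([(566.5,139.4,95,189)])
f=ctrl.grab_frame("side");g=ctrl.grab_frame("top")
cv2.imwrite("pics/s1.png",np.hstack([cv2.resize(f[200:320,190:350],None,fx=2.5,fy=2.5),cv2.resize(g[160:280,200:360],None,fx=2.5,fy=2.5)])[:,:,::-1])
E
```

```text
level rot (deg, tool) [-0.02 -0.33  0.  ] q1,q6 [13.8  5.2]
t5.02 pos [565.2 139.2  92.9] yaw -171.32 F [ 0.6 -0.2  0.9] w 57.3 gf 0.0 tilt [-0.006 -0.001]
rotz -360.32 shift [-0.13 -0.   -0.21] rows 0.1
```

View pics/s1.png

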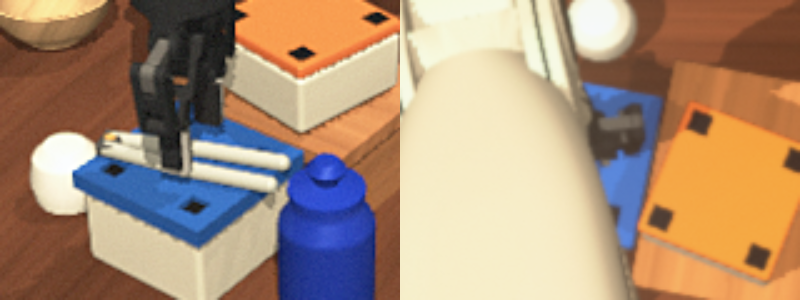

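The fingers stand astride the middle of the bars (near finger tip at about (262,270) in side). Descending in small steps, watching force.

>>> arm_command --linear '[[-0.1, 0, 0.3], [0, 0, 0.2], [0, 0, 0]]' --rot '[[0, 0, 0], [0, 0, 0], [0, 0, 0]]'

```text
time: 5.37
tool_pos: [569.1, 140.2, 90.2]
orientation: [[-0.989, -0.151, 0.001], [-0.151, 0.989, 0.001], [-0.001, 0.001, -1.0]]
force: [0.1, 0.4, 0.0]
grip_width: 57.1
gripper_force: 0.0
```

>>> arm_command --linear '[[0, 0, 0.2], [0, 0, 0], [0, 0, 0]]' --rot '[[0, 0, 0], [0, 0, 0], [0, 0, 0]]'

```text
time: 5.62
tool_pos: [568.1, 140.1, 87.0]
orientation: [[-0.989, -0.151, -0.001], [-0.151, 0.989, 0.0], [0.001, 0.0, -1.0]]
force: [-0.4, -0.4, 1.3]
grip_width: 57.0
gripper_force: 0.0
```

>>> arm_command --linear '[[0, 0, 0.2], [0, 0, 0.1], [0, 0, 0], [0, 0, 0]]' --rot '[[0, 0, 0], [0, 0, 0], [0, 0, 0], [0, 0, 0]]'

```text
time: 5.95
tool_pos: [567.9, 140.1, 83.7]
orientation: [[-0.988, -0.151, -0.002], [-0.151, 0.989, 0.0], [0.002, 0.0, -1.0]]
force: [0.3, -0.6, 0.5]
grip_width: 56.7
gripper_force: 0.0
```

>>> arm_command --linear '[[0, 0, 0], [0, 0, 0], [0, 0, 0], [0, 0, 0], [0, 0, 0]]' --rot '[[0, 0, 0], [0, 0, 0], [0, 0, 0], [0, 0, 0], [0, 0, 0]]' --jaw 255

```text
time: 6.37
tool_pos: [568.3, 140.1, 84.5]
orientation: [[-0.989, -0.151, -0.0], [-0.151, 0.989, 0.0], [0.0, 0.0, -1.0]]
force: [-1.2, 0.6, 4.6]
grip_width: 35.0
gripper_force: 59.7
```

>>> arm_command --linear '[[0, 0, -1], [0, 0, -2.5], [0, 0, -4], [0, 0, -3.5], [0, 0, 0]]' --rot '[[0, 0, 0], [0, 0, 0], [0, 0, 0], [0, 0, 0], [0, 0, 0]]'

```text
time: 6.78
tool_pos: [572.4, 141.1, 202.3]
orientation: [[-0.988, -0.151, 0.012], [-0.151, 0.988, 0.004], [-0.013, 0.002, -1.0]]
force: [1.2, 1.0, -0.2]
grip_width: 34.7
gripper_force: 60.2
```

```bash
python3 - <<'E'
from h import *
lev();plan([(516.6,-392.2,195,189),(516.6,-392.2,14,189)])
E
```

```text
level rot (deg, tool) [ 0.1   0.72 -0.  ] q1,q6 [13.8  5.1]
t6.78 pos [572.4 141.1 202.3] yaw -171.30 F [ 1.2  1.  -0.2] w 34.7 gf 60.2 tilt [0.012 0.004]
rotz -360.30 shift [ 13.85 -51.8    0.73] rows 12.9
rotz 0.00 shift [-0.   0.  18.1] rows 4.3
```

>>> arm_command --linear '[[1, -3.7, 0], [1, -3.7, 0], [1, -3.7, 0], [1, -3.7, 0], [1, -3.7, 0], [1, -3.7, 0], [1, -3.7, 0], [1, -3.7, 0]]' --rot '[[0, 0, 0], [0, 0, 0], [0, 0, 0], [0, 0, 0], [0, 0, 0], [0, 0, 0], [0, 0, 0], [0, 0, 0]]'

```text
time: 7.45
tool_pos: [533.3, -166.3, 193.7]
orientation: [[-0.988, -0.151, -0.001], [-0.151, 0.988, 0.0], [0.001, 0.001, -1.0]]
force: [0.1, 0.4, -0.9]
grip_width: 34.8
gripper_force: 60.2
```

>>> arm_command --linear '[[1, -3.7, 0], [1, -3.7, 0], [1, -3.7, 0], [1, -3.7, 0], [1, -3.7, 0], [1, -3.7, 0], [0, 0, 0], [0, 0, 0]]' --rot '[[0, 0, 0], [0, 0, 0], [0, 0, 0], [0, 0, 0], [0, 0, 0], [0, 0, 0], [0, 0, 0], [0, 0, 0]]'

```text
time: 8.12
tool_pos: [507.1, -395.3, 192.6]
orientation: [[-0.989, -0.147, -0.002], [-0.147, 0.989, 0.001], [0.002, 0.002, -1.0]]
force: [0.6, 0.0, -1.5]
grip_width: 34.9
gripper_force: 60.4
```

>>> arm_command --linear '[[0, 0, 3.5], [0, 0, 3.5], [0, 0, 3.5], [0, 0, 3], [0, 0, 1], [0, 0, 0], [0, 0, 0], [0, 0, 0]]' --rot '[[0, 0, 0], [0, 0, 0], [0, 0, 0], [0, 0, 0], [0, 0, 0], [0, 0, 0], [0, 0, 0], [0, 0, 0]]'

```text
time: 8.78
tool_pos: [509.9, -393.8, 51.6]
orientation: [[-0.988, -0.152, 0.003], [-0.152, 0.988, -0.002], [-0.002, -0.003, -1.0]]
force: [0.4, -0.5, -1.3]
grip_width: 34.8
gripper_force: 60.5
```

```bash
python3 - <<'E'
from h import *
lev();plan([(516.6,-392.2,15,189)])
f=ctrl.grab_frame("side");g=ctrl.grab_frame("top")
cv2.imwrite("pics/s2.png",np.hstack([cv2.resize(f[120:240,330:490],None,fx=2.5,fy=2.5),cv2.resize(g[190:310,450:610],None,fx=2.5,fy=2.5)])[:,:,::-1])
E
```

```text
level rot (deg, tool) [-0.16  0.12 -0.  ] q1,q6 [-37.7 -46.4]
t8.78 pos [ 509.9 -393.8   51.6] yaw -171.26 F [ 0.4 -0.5 -1.3] w 34.8 gf 60.5 tilt [ 0.003 -0.002]
rotz -360.26 shift [-0.69  0.05  3.66] rows 0.9
```

View pics/s2.png

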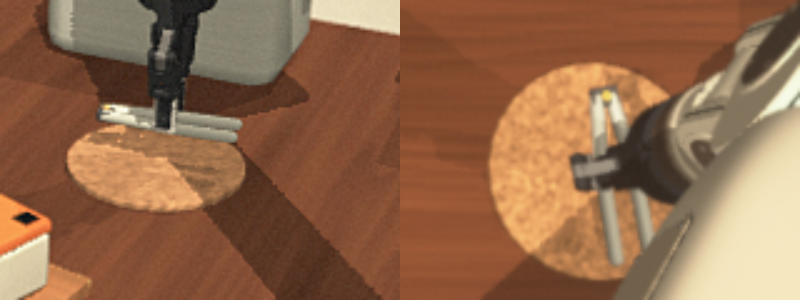

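Nutcracker hangs level over the trivet's middle (top ≈ (690,255)). Lower and release.

>>> arm_command --linear '[[-0.7, 0, 2], [0, 0, 1.3], [0, 0, 0.4], [0, 0, 0], [0, 0, 0.1], [0, 0, 0], [0, 0, 0]]' --rot '[[0, 0, 0], [0, 0, 0], [0, 0, 0], [0, 0, 0], [0, 0, 0], [0, 0, 0], [0, 0, 0]]'

```text
time: 9.47
tool_pos: [515.7, -392.7, 12.5]
orientation: [[-0.989, -0.151, 0.001], [-0.151, 0.989, -0.001], [-0.001, -0.002, -1.0]]
force: [0.3, 0.3, 4.8]
grip_width: 34.7
gripper_force: 60.8
```

>>> arm_command --linear '[[0, 0, 0.1], [0, 0, 0], [0, 0, 0]]' --rot '[[0, 0, 0], [0, 0, 0], [0, 0, 0]]'

```text
time: 9.72
tool_pos: [515.8, -392.8, 12.5]
orientation: [[-0.989, -0.151, 0.001], [-0.151, 0.989, -0.002], [-0.001, -0.002, -1.0]]
force: [-1.8, 1.3, 8.8]
grip_width: 35.1
gripper_force: 61.4
```

>>> arm_command --linear '[[0, 0, 0], [0, 0, 0], [0, 0, 0], [0, 0, 0], [0, 0, -1], [0, 0, -3], [0, 0, -4], [0, 0, -4]]' --rot '[[0, 0, 0], [0, 0, 0], [0, 0, 0], [0, 0, 0], [0, 0, 0], [0, 0, 0], [0, 0, 0], [0, 0, 0]]' --jaw 60

```text
time: 10.38
tool_pos: [514.1, -391.3, 130.3]
orientation: [[-0.988, -0.151, -0.004], [-0.151, 0.988, 0.002], [0.003, 0.003, -1.0]]
force: [0.7, -0.7, -0.0]
grip_width: 65.3
gripper_force: 0.0
```

>>> arm_command --linear '[[0, 0, -4], [0, 0, -3], [0, 0, 0], [0, 0, 0], [0, 0, 0]]' --rot '[[0, 0, 0], [0, 0, 0], [0, 0, 6.2], [0, 0, 6.2], [0, 0, 6.1]]'

```text
time: 10.8
tool_pos: [515.5, -392.4, 201.9]
orientation: [[-0.984, 0.176, 0.001], [0.176, 0.984, -0.001], [-0.001, -0.001, -1.0]]
force: [-0.3, 0.1, -0.3]
grip_width: 65.2
gripper_force: 0.0
```

```bash
cat >> h.py <<'E'
TH=-9.8;L=np.array([571.2,136.2])
ux=np.array([np.cos(np.radians(TH)),np.sin(np.radians(TH))]);uy=np.array([-ux[1],ux[0]])
def lw(x,y): return tuple(L+x*ux+y*uy)
def wl(p): d=np.array(p)[:2]-L;return np.array([d@ux,d@uy])
E
python3 - <<'E'
from h import *
lev();plan([(*lw(-95,-127),210,170.2),(*lw(-95,-127),95,170.2)])
g=ctrl.grab_frame("top");b=blue(g,(220,180,306,266));print("blue",quad("top",b,80),holes(g,b,80))
H,S,V=hsv(g)
cv2.imwrite("pics/t3.png",g[:,:,::-1])
E
```

```text
level rot (deg, tool) [-0.07  0.08  0.  ] q1,q6 [-37.3 -27.2]
t10.80 pos [ 515.5 -392.4  201.9] yaw 169.89 F [-0.3  0.1 -0.3] w 65.2 gf 0.0 tilt [ 0.001 -0.001]
rotz -0.31 shift [13.01 40.33 -0.81] rows 10.2
rotz 0.00 shift [ 0.   0.  11.5] rows 2.8
blue ((570.154052734375, 134.323486328125), (117.83650207519531, 118.93706512451172), 79.83314514160156) [(50, [253.3, 200.5], [615.6, 166.8]), (54, [291.3, 207.5], [602.6, 92.1]), (53, [244.9, 238.2], [541.0, 180.4]), (53, [283.4, 245.5], [527.9, 105.4])]
```

View pics/t3.png

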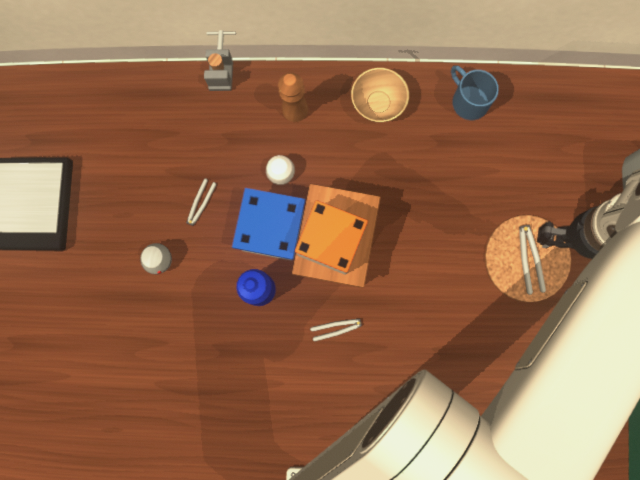

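Nutcracker lies on the trivet, centred about (531,258). Lid recesses at (253,200),(291,207),(245,238),(283,245), unmoved. Go to the −x side of the tub.

>>> arm_command --linear '[[1.2, 3.7, 0], [1.2, 3.7, 0], [1.2, 3.7, 0], [1.2, 3.7, 0], [1.2, 3.7, 0], [1.2, 3.7, 0], [1.2, 3.7, 0], [1.2, 3.7, 0]]' --rot '[[0, 0, 0], [0, 0, 0], [0, 0, 0], [0, 0, 0], [0, 0, 0], [0, 0, 0], [0, 0, 0], [0, 0, 0]]'

```text
time: 11.52
tool_pos: [470.2, -82.4, 200.5]
orientation: [[-0.986, 0.168, -0.001], [0.168, 0.986, 0.0], [0.001, 0.0, -1.0]]
force: [0.1, 1.7, -0.9]
grip_width: 65.3
gripper_force: 0.0
```

>>> arm_command --linear '[[1.2, 3.7, 0], [1.2, 3.7, 0], [1, 3.3, 0], [0, 0, 0], [0, 0, 3.5], [0, 0, 0], [0, 0, 0]]' --rot '[[0, 0, 0], [0, 0, 0], [0, 0, 0], [0, 0, 0], [0, 0, 0], [0, 0, 0], [0, 0, 0]]'

```text
time: 12.1
tool_pos: [453.9, 26.9, 164.1]
orientation: [[-0.986, 0.169, -0.005], [0.169, 0.986, -0.0], [0.005, -0.001, -1.0]]
force: [-0.2, -0.1, 0.4]
grip_width: 65.3
gripper_force: 0.0
```

```bash
sed -i 's/^TH=.*/TH=-10.0;L=np.array([571.8,136.2])/' h.py; cat >> h.py <<'E'
def tub(name,box,z=146):
    "tub pose in lid frame from the orange lid's recesses, seen in the top view"
    g=ctrl.grab_frame("top");cv2.imwrite("pics/%s.png"%name,g[:,:,::-1])
    o=orange(g,box);h=[x[2] for x in holes(g,o,z)];print(len(h),np.round([wl(p) for p in h],1).tolist())
    r=quad("top",o,z);print("rect",wl(r[0]).round(1),np.round(r[1],1),r[2]-90-TH)
    if len(h)==4:
        h=np.array([wl(p) for p in h]);c=h.mean(0);e=(h-c)[:,0]+1j*(h-c)[:,1];print("tub",c.round(1),"yaw %.1f"%((np.degrees(np.angle(np.mean((e/abs(e))**4)))%360-180)/4))
E
python3 - <<'E'
from h import *
tub("t4",(285,190,380,285))
lev();plan([(*lw(-95,-127),130,170),(*lw(-95,-127),95,170)])
E
```

```text
0 []
rect [  -0.3 -177.4] [12.9  5.5] -79.53242489695549
level rot (deg, tool) [-0.02 -0.14 -0.  ] q1,q6 [ 3.4 13.1]
t12.15 pos [455.3  26.7 165.3] yaw 170.21 F [-0.1 -0.1  0.3] w 65.2 gf 0.0 tilt [-0.002  0.   ]
rotz 0.21 shift [-0.07  0.11  3.53] rows 0.8
rotz 0.00 shift [0.  0.  3.5] rows 0.8
```

>>> arm_command --linear '[[0, 0.1, 3.5], [0, 0, 3.0], [0, 0, 0.4], [0, 0, 0], [-1, 0, 0], [-0.8, 0, 0], [-0.6, 0, 0], [-0.6, 0, 0]]' --rot '[[0, 0, 0], [0, 0, 0], [0, 0, 0], [0, 0, 0], [0, 0, 0], [0, 0, 0], [0, 0, 0], [0, 0, 0]]'

```text
time: 12.82
tool_pos: [486.3, 22.7, 97.2]
orientation: [[-0.985, 0.171, -0.0], [0.171, 0.985, -0.0], [0.0, -0.0, -1.0]]
force: [-6.0, -1.2, 3.6]
grip_width: 65.3
gripper_force: 0.0
```

>>> arm_command --linear '[[-0.5, 0, 0], [-0.3, 0, 0], [0, 0, 0]]' --rot '[[0, 0, 0], [0, 0, 0], [0, 0, 0]]'

```text
time: 13.07
tool_pos: [493.8, 21.3, 96.8]
orientation: [[-0.985, 0.171, -0.001], [0.171, 0.985, -0.0], [0.001, -0.001, -1.0]]
force: [-3.4, -0.9, 4.5]
grip_width: 65.3
gripper_force: 0.0
```

```bash
python3 - <<'E'
from h import *
o=st();print(wl(o["tool_pos"]));lev()
g=ctrl.grab_frame("top");f=ctrl.grab_frame("side")
cv2.imwrite("pics/t5.png",np.hstack([cv2.resize(f[160:310,200:400],None,fx=2,fy=2),cv2.resize(g[160:310,220:420],None,fx=2,fy=2)])[:,:,::-1])
E
```

```text
t13.07 pos [493.8  21.3  96.8] yaw 170.16 F [-3.4 -0.9  4.5] w 65.3 gf 0.0 tilt [-0.001 -0.   ]
[ -56.83980764 -126.74268065]
level rot (deg, tool) [-0.03 -0.05  0.  ] q1,q6 [ 2.5 12.3]
```

View pics/t5.png

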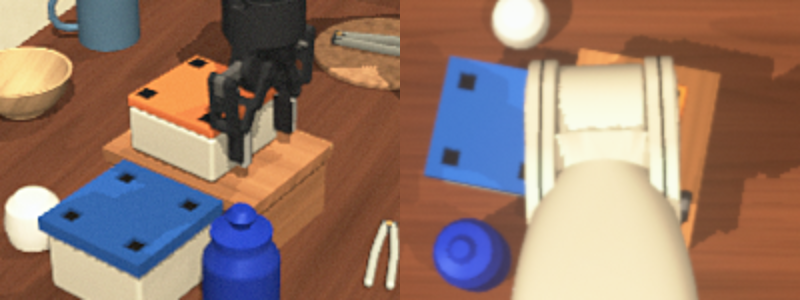

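Tub now lies square against both fingers; its lid recesses in side at about (248,193?),(273,206),(300,190). Measure via side view.

```bash
cat >> h.py <<'E'
def side(name=None):
    g=ctrl.grab_frame("side");H,S,V=hsv(g)
    if name:cv2.imwrite("pics/%s.png"%name,g[:,:,::-1])
    for lab,m,z in(("orange",(H<=18)&(S>190)&(V>140),146),("blue",(H>100)&(H<116)&(S>140)&(V>90),80)):
        m=m.astype(np.uint8);m[:,:200]=0;m[:,400:]=0;m[:160]=0;m[320:]=0
        n,l,s,c=cv2.connectedComponentsWithStats(m)
        i=1+np.argmax(s[1:,4]);reg=cv2.findNonZero((l==i).astype(np.uint8))
        hs=holes(g,reg,z,"side");print(lab,s[i,4].tolist(),[(a,p,wl(w).round(1).tolist()) for a,p,w in hs])
E
python3 - <<'E'
from h import *
side("s6")
g=cv2.imread("pics/s6.png")[:,:,::-1].copy()
for p in [(285,195),(300,205),(250,260),(320,240),(285,220),(274,206),(269,249)]:print(p,[int(a[p[1],p[0]]) for a in hsv(g)])
E
```

```text
orange 63 []
blue 4672 [(29, [294.2, 262.4], [-38.6, -34.4]), (29, [235.3, 267.6], [37.1, 41.1]), (32, [267.3, 282.5], [-38.4, 41.3]), (87, [301.5, 304.3], [-123.3, 53.7])]
(285, 195) [12, 178, 251]
(300, 205) [14, 171, 248]
(250, 260) [107, 175, 176]
(320, 240) [90, 12, 21]
(285, 220) [9, 194, 205]
(274, 206) [116, 68, 30]
(269, 249) [108, 177, 176]
```

```bash
sed -i 's/(H<=18)&(S>190)&(V>140)/(H>9)\&(H<=17)\&(S>160)\&(V>190)/' h.py; python3 - <<'E'
from h import *
side()
E
```

```text
orange 804 [(48, [304.0, 209.4], [-6.0, -108.1])]
blue 4693 [(29, [294.2, 262.4], [-38.6, -34.4]), (29, [235.1, 267.5], [37.5, 41.1]), (33, [267.4, 282.5], [-38.7, 41.3]), (86, [301.5, 304.2], [-123.1, 53.6])]
```

```bash
cat >> h.py <<'E'
def spots(boxes,z=146,n="side",name=None):
    g=ctrl.grab_frame(n);r=[]
    if name:cv2.imwrite("pics/%s.png"%name,g[:,:,::-1])
    for x0,y0,x1,y1 in boxes:
        m=(g[y0:y1,x0:x1].max(2)<110).astype(np.uint8);k,l,s,c=cv2.connectedComponentsWithStats(m)
        if k<2: print("none");continue
        i=1+np.argmax(s[1:,4]);p=c[i]+[x0,y0];w=wl(cast(n,[p],z)[0]);r.append(w);print(int(s[i,4]),p.round(1),w.round(1))
    return r
E
python3 - <<'E'
from h import *
a=spots([(266,200,282,213),(291,185,307,197)])
E
```

```text
27 [273.1 206.1] [ 49.  -83.6]
60 [298.2 186.6] [  59. -174.]
```

```bash
python3 - <<'E'
from h import *
g=ctrl.grab_frame("side")
sub=g[180:216,262:318].max(2)
for r in range(0,36,2): print(180+r,''.join('#' if v<70 else '+' if v<130 else '.' for v in sub[r]))
E
```

```text
180 ++++++++...+.........+++++++++++.+++++++++++++++++++####
182 ++++++..+........+.++++++++++++++++++++++++++++++++++###
184 ++..+..........++++++++++++++++++++++++++++++++++++++###
186 .+++.........+++++++++++++++++++++++++++++++++++++++++##
188 +..+.......++++++++++++++.++++++++......+++++++++++++###
190 .........++++++++++++++....+++....+#####.....+++++++####
192 .......++++++++++++++....+........######..........++##++
194 ....+++++++++++++++++++..............................+++
196 ..++++++++++++++++++.......................+##....++++++
198 .++++++++++++++++.........................+###+.++++++++
200 ++++++++++.++.............................###++++++#####
202 +++++++.+.................................+##+++++######
204 ++++++....+#..............................+##++++#######
206 +++....#########+..........................##++++#######
208 ++........+##..............................#####+#######
210 .+.........................................#############
212 .+.........................................#############
214 +++........................................#############
```

```bash
python3 - <<'E'
from h import *
for z in(143,146):
    w=[wl(p) for p in cast("side",[[273.3,206.0],[298.8,190.8]],z)];print(np.round(w,1).tolist(),np.linalg.norm(w[0]-w[1]))
a=spots([(295,188,303,194)])
E
```

```text
[[52.4, -88.1], [50.6, -164.9]] 76.7541393272233
[[48.9, -84.1], [47.1, -160.5]] 76.35303225860171
22 [298.5 191. ] [  47.1 -159.5]
```

```bash
python3 - <<'E'
from h import *
g=cv2.imread("pics/side0.png")[:,:,::-1].copy()
m=(g.max(2)<90).astype(np.uint8);k,l,s,c=cv2.connectedComponentsWithStats(m)
P=[c[i] for i in range(1,k) if 12<s[i,4]<60 and 270<c[i][0]<350 and 190<c[i][1]<230]
print(np.round(P,1).tolist())
for z in(140,143,146,150):
    w=np.array([wl(p) for p in cast("side",P,z)]);t=np.array([wl(p) for p in cast("top",[[319.5,208.6],[358,223.9],[303.9,246.7],[342.7,262.5]],z)])
    print(z,w.mean(0).round(1),t.mean(0).round(1), np.round(w,1).tolist(),np.round(t,1).tolist())
E
```

```text
[[313.0, 192.5], [283.2, 205.7], [340.0, 206.8], [310.3, 220.9]]
140 [  -3.9 -134.7] [ -10.5 -126.5] [[26.7, -180.0], [41.4, -104.3], [-49.0, -164.7], [-34.6, -89.6]] [[34.4, -96.3], [19.5, -171.1], [-40.4, -81.9], [-55.6, -156.8]]
143 [  -7.1 -130.5] [ -11.  -126.7] [[23.4, -175.6], [37.9, -100.2], [-51.9, -160.4], [-37.6, -85.6]] [[33.8, -96.5], [19.0, -171.1], [-40.8, -82.1], [-56.0, -156.8]]
146 [ -10.2 -126.3] [ -11.4 -126.8] [[20.1, -171.2], [34.5, -96.2], [-54.9, -156.0], [-40.7, -81.7]] [[33.3, -96.7], [18.4, -171.1], [-41.2, -82.4], [-56.3, -156.9]]
150 [ -14.5 -120.7] [ -12.1 -126.9] [[15.6, -165.3], [30.0, -90.8], [-58.8, -150.2], [-44.7, -76.4]] [[32.5, -97.0], [17.7, -171.1], [-41.7, -82.7], [-56.7, -156.9]]
```

>>> arm_command --linear '[[-0.4, 0, 0], [-0.35, 0, 0], [0, 0, 0], [0.5, 0, 0], [2, 0, 0], [2, 0, -2], [0, 0, -4], [0, 0, -4]]' --rot '[[0, 0, 0], [0, 0, 0], [0, 0, 0], [0, 0, 0], [0, 0, 0], [0, 0, 0], [0, 0, 0], [0, 0, 0]]'

```text
time: 14.08
tool_pos: [453.7, 28.5, 195.4]
orientation: [[-0.986, 0.169, -0.006], [0.169, 0.986, 0.001], [0.006, -0.0, -1.0]]
force: [2.0, -0.0, 1.1]
grip_width: 65.1
gripper_force: 0.0
```

>>> arm_command --linear '[[0, -3, 0], [0, -4, 0], [0, -4, 0], [0, -4, 0], [0, -4, 0], [0, 0, 0]]' --rot '[[0, 0, 7.1], [0, 0, 0], [0, 0, 0], [0, 0, 0], [0, 0, 0], [0, 0, 0]]'

```text
time: 14.58
tool_pos: [403.8, -160.4, 196.5]
orientation: [[-0.954, 0.299, 0.001], [0.299, 0.954, -0.003], [-0.002, -0.003, -1.0]]
force: [0.1, -0.1, -0.1]
grip_width: 65.7
gripper_force: 0.0
```

```bash
python3 - <<'E'
from h import *
tub("t7",(285,185,385,290))
lev();plan([(*lw(16,-205),195,80),(*lw(16,-205),95,80)])
E
```

```text
0 []
rect [  19.3 -156.6] [50.8 46.7] -29.443744659423828
level rot (deg, tool) [-0.01  0.08 -0.  ] q1,q6 [-21.3  -4. ]
t14.63 pos [ 404.6 -157.7  196.4] yaw 162.71 F [ 0.5  0.6 -0.3] w 65.0 gf 0.0 tilt [ 0.001 -0.001]
rotz 82.71 shift [11.35 12.96  0.14] rows 4.1
rotz 0.00 shift [ 0.  0. 10.] rows 2.4
```

```bash
cat >> h.py <<'E'
def dark(g,box,n,z=146,t=90,lo=20,hi=75):
    m=(g.max(2)<t).astype(np.uint8);k,l,s,c=cv2.connectedComponentsWithStats(m)
    return [(int(s[i,4]),c[i].round(1).tolist(),wl(cast(n,[c[i]],z)[0]).round(1).tolist()) for i in range(1,k) if lo<=s[i,4]<=hi and max(s[i,2:4])<11 and box[0]<c[i][0]<box[2] and box[1]<c[i][1]<box[3]]
E
python3 - <<'E'
from h import *
g=cv2.imread("pics/t7.png")[:,:,::-1].copy()
for r in dark(g,(290,180,385,280),"top"):print(r)
g=ctrl.grab_frame("side")
for r in dark(g,(240,170,340,230),"side",lo=12):print(r)
E
```

```text
(43, [314.0, 196.9], [52.9, -82.5])
(43, [354.6, 204.8], [52.2, -158.6])
(43, [291.4, 207.8], [25.1, -45.7])
(47, [305.6, 237.0], [-23.1, -81.9])
(44, [346.5, 245.0], [-23.6, -157.7])
(23, [295.6, 190.4], [53.3, -158.1])
(25, [326.7, 201.5], [-22.6, -157.8])
(26, [270.4, 205.7], [54.2, -82.0])
(31, [301.9, 217.8], [-21.7, -81.3])
```

>>> arm_command --linear '[[0, 0, 0], [0, 0, 0], [0, 0, 0], [0, 0, 0], [0, 0, 0], [0, 0, 0], [0, 0, 0], [0, 0, 0]]' --rot '[[0, 0, 6.9], [0, 0, 6.9], [0, 0, 6.9], [0, 0, 6.9], [0, 0, 6.9], [0, 0, 6.9], [0, 0, 6.9], [0, 0, 6.9]]'

```text
time: 15.35
tool_pos: [405.9, -152.8, 196.1]
orientation: [[-0.305, 0.952, 0.0], [0.952, 0.305, 0.001], [0.001, 0.0, -1.0]]
force: [0.1, 0.1, 0.8]
grip_width: 65.3
gripper_force: 0.0
```

>>> arm_command --linear '[[0, 0, 0], [0, 0, 0], [0, 0, 0], [0, 0, 0], [2.8, 3.2, 0], [2.8, 3.2, 0], [2.8, 3.2, 0], [0, 0, 0]]' --rot '[[0, 0, 6.9], [0, 0, 6.9], [0, 0, 6.9], [0, 0, 6.9], [0, 0, 0], [0, 0, 0], [0, 0, 0], [0, 0, 0]]'

```text
time: 16.02
tool_pos: [517.8, -83.8, 195.1]
orientation: [[0.16, 0.987, 0.004], [0.987, -0.16, 0.002], [0.003, 0.003, -1.0]]
force: [-0.1, -0.1, -0.1]
grip_width: 64.9
gripper_force: 0.0
```

```bash
python3 - <<'E'
from h import *
lev();plan([(*lw(14.6,-205),190,80),(*lw(14.6,-205),95,80)])
E
```

```text
level rot (deg, tool) [ 0.19 -0.17 -0.  ] q1,q6 [-9.3 89.9]
t16.02 pos [517.8 -83.8 195.1] yaw 80.79 F [-0.1 -0.1 -0.1] w 64.9 gf 0.0 tilt [0.004 0.002]
rotz 0.79 shift [2.1  2.96 0.51] rows 0.9
rotz 0.00 shift [0.  0.  9.5] rows 2.3
```

>>> arm_command --linear '[[2, 3, 0], [0, 0, 0], [0, 0, 3.5], [0, 0, 3.5], [0, 0, 2.8], [0, 0, 0], [0, 0, 0]]' --rot '[[0, 0, 0.8], [0, 0, 0], [0, 0, 0], [0, 0, 0], [0, 0, 0], [0, 0, 0], [0, 0, 0]]'

```text
time: 16.6
tool_pos: [543.0, -73.0, 96.8]
orientation: [[0.18, 0.984, -0.005], [0.984, -0.18, 0.001], [0.0, -0.005, -1.0]]
force: [-0.4, 0.5, 0.6]
grip_width: 65.3
gripper_force: 0.0
```

```bash
python3 - <<'E'
from h import *
o=st();print(wl(o["tool_pos"]));lev()
E
```

```text
t16.60 pos [543.  -73.   96.8] yaw 79.63 F [-0.4  0.5  0.6] w 65.3 gf 0.0 tilt [-0.005  0.001]
[   8.00424544 -211.06546034]
level rot (deg, tool) [-0.27 -0.01 -0.  ] q1,q6 [-7.7 92.7]
```

>>> arm_command --linear '[[0.5, 0.6, 0], [1, 0, 0], [0.8, 0, 0], [0.8, 0.02, 0], [0.8, 0.02, 0], [0.8, 0.02, 0], [0.8, 0.02, 0], [0.8, 0.02, 0]]' --rot '[[0, 0, -0.4], [0, 0, 0], [0, 0, 0], [0, 0, 0], [0, 0, 0], [0, 0, 0], [0, 0, 0], [0, 0, 0]]'

```text
time: 17.27
tool_pos: [562.3, -13.7, 98.5]
orientation: [[0.176, 0.984, -0.0], [0.984, -0.176, -0.001], [-0.001, -0.0, -1.0]]
force: [-0.0, -5.0, 2.7]
grip_width: 65.3
gripper_force: 0.0
```

>>> arm_command --linear '[[0.8, 0.02, 0], [0.8, 0.02, 0], [0.8, 0.02, 0], [0.5, 0.02, 0], [0, 0, 0], [0, 0, 0]]' --rot '[[0, 0, 0], [0, 0, 0], [0, 0, 0], [0, 0, 0], [0, 0, 0], [0, 0, 0]]'

```text
time: 17.77
tool_pos: [567.9, 15.9, 97.8]
orientation: [[0.174, 0.985, -0.001], [0.985, -0.174, 0.002], [0.002, -0.001, -1.0]]
force: [0.7, 0.0, -0.6]
grip_width: 65.5
gripper_force: 0.0
```

```bash
python3 - <<'E'
from h import *
o=st();print(wl(o["tool_pos"]));lev()
g=ctrl.grab_frame("side");f=ctrl.grab_frame("top")
for r in dark(g,(210,190,340,290),"side",lo=12):print(r)
for r in dark(f,(230,180,385,280),"top"):print("top",r)
E
```

```text
t17.77 pos [567.9  15.9  97.8] yaw 79.97 F [ 0.7  0.  -0.6] w 65.5 gf 0.0 tilt [-0.001  0.002]
[  17.10432805 -119.18156415]
level rot (deg, tool) [-0.09 -0.11  0.  ] q1,q6 [  1.5 101.6]
(25, [274.1, 203.6], [53.8, -92.2])
(31, [247.5, 220.7], [52.4, -15.0])
(35, [279.6, 233.7], [-23.3, -15.0])
(27, [293.8, 261.9], [-96.9, 38.1])
(22, [235.5, 267.5], [-30.5, 106.2])
(24, [267.2, 282.4], [-98.1, 106.6])
top (39, [278.9, 190.9], [52.1, -16.8])
top (45, [253.2, 200.6], [25.5, 26.2])
top (39, [270.8, 230.8], [-23.8, -17.2])
top (43, [244.8, 238.2], [-46.0, 26.8])
```

>>> arm_command --linear '[[0.7, 0.04, 0], [0.8, 0.04, 0], [0.8, 0.05, 0], [0.8, 0.05, 0], [0.8, 0.05, 0], [0.6, 0.04, 0], [0.4, 0.03, 0], [0.0, 0, 0]]' --rot '[[0, 0, 0], [0, 0, 0], [0, 0, 0], [0, 0, 0], [0, 0, 0], [0, 0, 0], [0, 0, 0], [0, 0, 0]]'

```text
time: 18.53
tool_pos: [579.7, 63.7, 97.7]
orientation: [[0.174, 0.985, -0.001], [0.985, -0.174, 0.001], [0.001, -0.001, -1.0]]
force: [-1.0, -0.4, -0.9]
grip_width: 65.3
gripper_force: 0.0
```

```bash
python3 - <<'E'
from h import *
o=st();print(wl(o["tool_pos"]));lev()
g=ctrl.grab_frame("side");f=ctrl.grab_frame("top")
for r in dark(g,(200,190,340,290),"side",lo=12):print(r)
for r in dark(f,(230,170,385,280),"top"):print("top",r)
E
```

```text
t18.53 pos [579.7  63.7  97.7] yaw 79.98 F [-1.  -0.4 -0.9] w 65.3 gf 0.0 tilt [-0.001  0.001]
[ 20.35601353 -70.01366627]
level rot (deg, tool) [-0.07 -0.05  0.  ] q1,q6 [  6.2 106.3]
(29, [256.0, 213.8], [56.2, -42.9])
(32, [227.7, 231.8], [55.2, 34.2])
(21, [294.5, 262.2], [-98.3, 38.2])
(17, [234.8, 267.8], [-30.1, 107.4])
(23, [267.5, 282.4], [-98.3, 106.3])
top (38, [245.2, 224.3], [-20.7, 31.4])
top (23, [244.2, 239.0], [-47.7, 27.6])
```

>>> arm_command --linear '[[0.3, 0, 0], [0.2, 0, 0], [0.1, 0, 0], [0, 0, 0], [0, 0, 0]]' --rot '[[0, 0, 0], [0, 0, 0], [0, 0, 0], [0, 0, 0], [0, 0, 0]]'

```text
time: 19.05
tool_pos: [580.5, 68.1, 97.9]
orientation: [[0.176, 0.984, -0.001], [0.984, -0.176, 0.0], [0.0, -0.001, -1.0]]
force: [-0.5, -3.3, 0.0]
grip_width: 65.0
gripper_force: 0.0
```

```bash
python3 - <<'E'
from h import *
o=st();print(wl(o["tool_pos"]))
g=ctrl.grab_frame("side");f=ctrl.grab_frame("top")
for r in dark(g,(200,190,340,240),"side",lo=12,z=145):print(r)
for r in dark(f,(225,170,385,280),"top",z=145,lo=12):print("top",r)
E
```

```text
t19.05 pos [580.5  68.1  97.9] yaw 79.88 F [-0.5 -3.3  0. ] w 65.0 gf 0.0 tilt [-0.001  0.   ]
[ 20.41945858 -65.59773303]
(15, [234.8, 202.1], [119.9, -53.7])
(28, [254.3, 214.9], [57.2, -39.1])
(31, [225.8, 232.7], [57.0, 37.1])
top (33, [242.4, 223.6], [-20.4, 37.0])
```

>>> arm_command --linear '[[0.1, 0, 0], [0, 0, 0], [-0.5, 0, 0], [-2, 0, 0], [-2, 0, -2], [0, 0, -4], [0, 0, -4], [0, 0, 0]]' --rot '[[0, 0, 0], [0, 0, 0], [0, 0, 0], [0, 0, 0], [0, 0, 0], [0, 0, 0], [0, 0, 0], [0, 0, 0]]'

```text
time: 19.82
tool_pos: [577.7, 25.3, 206.9]
orientation: [[0.176, 0.984, 0.015], [0.984, -0.176, 0.003], [0.005, 0.014, -1.0]]
force: [0.6, -0.2, 1.3]
grip_width: 65.4
gripper_force: 0.0
```

>>> arm_command --linear '[[0, 0, 0], [0, 0, 0], [0, 0, 0], [0, 0, 0], [0, 0, 0], [0, 0, 0], [0, 0, 0], [0, 0, 0]]' --rot '[[0, 0, -7], [0, 0, -7], [0, 0, -7], [0, 0, -7], [0, 0, -7], [0, 0, -7], [0, 0, -7], [0, 0, -7]]'

```text
time: 20.48
tool_pos: [573.3, 25.7, 197.9]
orientation: [[-0.723, 0.691, -0.0], [0.691, 0.723, 0.002], [0.001, 0.001, -1.0]]
force: [-1.3, -0.0, 0.5]
grip_width: 65.2
gripper_force: 0.0
```

>>> arm_command --linear '[[0, 0, 0], [0, 0, 0], [0, 0, 0], [0, 0, 0], [0, 0, 0], [0, 0, 0], [0, 0, 0]]' --rot '[[0, 0, -7], [0, 0, -7], [0, 0, -7], [0, 0, -7], [0, 0, -6], [0, 0, 0], [0, 0, 0]]'

```text
time: 21.07
tool_pos: [573.1, 25.4, 197.9]
orientation: [[-0.984, 0.178, -0.0], [0.178, 0.984, 0.001], [0.001, 0.001, -1.0]]
force: [0.1, 0.8, 0.2]
grip_width: 65.6
gripper_force: 0.0
```

```bash
python3 - <<'E'
from h import *
lev();plan([(*lw(100,-1),195,170),(*lw(100,-1),95,170)])
g=ctrl.grab_frame("side");f=ctrl.grab_frame("top")
for r in dark(g,(200,190,340,260),"side",lo=12,z=145):print(r)
for r in dark(f,(225,160,385,280),"top",z=145,lo=12):print("top",r)
E
```

```text
level rot (deg, tool) [ 0.07 -0.04 -0.  ] q1,q6 [ 2.5 12.7]
t21.07 pos [573.1  25.4 197.9] yaw 169.77 F [0.1 0.8 0.2] w 65.6 gf 0.0 tilt [-0.     0.001]
rotz -0.23 shift [-7.94 10.79  0.29] rows 3.2
rotz 0.00 shift [ 0.  0. 10.] rows 2.4
(28, [253.9, 215.1], [57.2, -38.1])
(32, [285.9, 227.9], [-18.9, -37.9])
(30, [225.7, 232.9], [56.6, 37.7])
top (44, [250.8, 183.8], [55.8, 37.6])
top (15, [363.1, 199.6], [64.9, -172.2])
top (44, [242.1, 223.6], [-20.4, 37.6])
top (36, [244.8, 238.8], [-47.0, 26.7])
```

>>> arm_command --linear '[[-2, 2.7, 0], [-2, 2.7, 0], [-2, 2.7, 0], [-2, 2.7, 0], [0, 0, 0], [0, 0, 3], [0, 0, 0], [0, 0, 0]]' --rot '[[0, 0, 0], [0, 0, 0], [0, 0, 0], [0, 0, 0], [0, 0, 0], [0, 0, 0], [0, 0, 0], [0, 0, 0]]'

```text
time: 21.83
tool_pos: [668.7, 116.8, 165.4]
orientation: [[-0.984, 0.176, -0.007], [0.176, 0.984, -0.001], [0.007, -0.002, -1.0]]
force: [-0.0, 0.6, -0.2]
grip_width: 65.4
gripper_force: 0.0
```

```bash
python3 - <<'E'
from h import *
lev();plan([(*lw(100,-1),165,170),(*lw(100,-1),97,170)])
E
```

```text
level rot (deg, tool) [-0.11 -0.39  0.  ] q1,q6 [ 9.9 20. ]
t21.83 pos [668.7 116.8 165.4] yaw 169.86 F [-0.   0.6 -0.2] w 65.4 gf 0.0 tilt [-0.007 -0.001]
rotz -0.14 shift [-0.13  0.13  0.04] rows 0.0
rotz 0.00 shift [0.  0.  6.8] rows 1.6
```

>>> arm_command --linear '[[-0.1, 0.1, 3], [0, 0, 3], [0, 0, 0.8], [0, 0, 0], [0, 0, 0]]' --rot '[[0, 0, 0], [0, 0, 0], [0, 0, 0], [0, 0, 0], [0, 0, 0]]'

```text
time: 22.25
tool_pos: [671.9, 117.7, 101.3]
orientation: [[-0.984, 0.176, -0.0], [0.176, 0.984, 0.0], [0.0, 0.0, -1.0]]
force: [0.7, -0.7, 0.5]
grip_width: 65.3
gripper_force: 0.0
```

>>> arm_command --linear '[[0.8, 0, 0], [0.6, 0, 0], [0.4, 0, 0], [0.4, 0, 0], [0.4, 0, 0], [0.3, 0, 0], [0, 0, 0], [0, 0, 0]]' --rot '[[0, 0, 0], [0, 0, 0], [0, 0, 0], [0, 0, 0], [0, 0, 0], [0, 0, 0], [0, 0, 0], [0, 0, 0]]'

```text
time: 22.92
tool_pos: [644.8, 123.2, 101.5]
orientation: [[-0.984, 0.176, 0.003], [0.176, 0.984, 0.001], [-0.003, 0.001, -1.0]]
force: [4.1, -1.1, 4.6]
grip_width: 65.1
gripper_force: 2.5
```

```bash
python3 - <<'E'
from h import *
lev();o=st();print(wl(o["tool_pos"]))
g=ctrl.grab_frame("side");f=ctrl.grab_frame("top")
for r in dark(g,(200,190,340,260),"side",lo=12,z=145):print(r)
for r in dark(f,(225,160,385,280),"top",z=145,lo=12):print("top",r)
E
```

```text
level rot (deg, tool) [ 0.07  0.18 -0.  ] q1,q6 [10.8 20.9]
t22.92 pos [644.8 123.2 101.5] yaw 169.88 F [ 4.1 -1.1  4.6] w 65.1 gf 2.5 tilt [0.003 0.001]
[74.13018032 -0.16795777]
(30, [256.5, 216.2], [50.7, -37.9])
(33, [288.6, 229.0], [-25.2, -37.8])
(31, [228.3, 234.2], [50.0, 38.2])
(12, [216.9, 250.5], [29.8, 87.3])
top (32, [304.8, 171.0], [98.2, -56.3])
```

>>> arm_command --linear '[[0.3, 0, 0], [0.3, 0, 0], [0.2, 0, 0], [0.2, 0, 0], [0.1, 0, 0], [0, 0, 0], [0, 0, 0]]' --rot '[[0, 0, 0], [0, 0, 0], [0, 0, 0], [0, 0, 0], [0, 0, 0], [0, 0, 0], [0, 0, 0]]'

```text
time: 23.6
tool_pos: [632.7, 125.0, 100.1]
orientation: [[-0.984, 0.175, -0.0], [0.175, 0.984, 0.0], [0.0, 0.0, -1.0]]
force: [4.3, -1.2, 3.1]
grip_width: 65.1
gripper_force: 2.4
```

```bash
python3 - <<'E'
from h import *
o=st();print(wl(o["tool_pos"]))
g=ctrl.grab_frame("side")
for z in(145,141):
  for r in dark(g,(200,190,340,260),"side",lo=12,z=z):print(z,r)
E
```

```text
t23.60 pos [632.7 125.  100.1] yaw 169.89 F [ 4.3 -1.2  3.1] w 65.1 gf 2.4 tilt [-0.  0.]
[61.95381998 -0.46690009]
145 (29, [261.8, 220.1], [33.7, -33.2])
145 (34, [294.2, 233.1], [-41.8, -32.9])
145 (33, [233.4, 238.0], [34.1, 42.1])
141 (29, [261.8, 220.1], [38.2, -38.1])
141 (34, [294.2, 233.1], [-37.8, -37.8])
141 (33, [233.4, 238.0], [38.7, 37.7])
```

The recess pixels jumped in a way only a 4 mm drop explains: the tub has seated. Retreat and verify.

>>> arm_command --linear '[[-0.5, 0, 0], [-2, 0, 0], [-2, 0, 0], [0, 0, -3], [0, 0, -4], [0, 0, -4], [0, 0, 0], [0, 0, 0]]' --rot '[[0, 0, 0], [0, 0, 0], [0, 0, 0], [0, 0, 0], [0, 0, 0], [0, 0, 0], [0, 0, 0], [0, 0, 0]]'

```text
time: 24.32
tool_pos: [677.1, 117.5, 212.2]
orientation: [[-0.985, 0.175, 0.001], [0.175, 0.985, 0.001], [-0.001, 0.002, -1.0]]
force: [-0.5, 0.2, -0.7]
grip_width: 65.2
gripper_force: 0.0
```

>>> arm_command --linear '[[0, -4, 0], [0, -4, 0], [0, -4, 0], [0, -4, 0], [0, -4, 0], [0, -4, 0], [0, 0, 0], [0, 0, 0]]' --rot '[[0, 0, 0], [0, 0, 0], [0, 0, 0], [0, 0, 0], [0, 0, 0], [0, 0, 0], [0, 0, 0], [0, 0, 0]]'

```text
time: 24.98
tool_pos: [632.1, -121.3, 207.0]
orientation: [[-0.984, 0.18, -0.007], [0.18, 0.984, 0.002], [0.008, 0.001, -1.0]]
force: [0.4, 0.6, -0.9]
grip_width: 65.3
gripper_force: 0.0
```

```bash
python3 - <<'E'
from h import *
st()
g=ctrl.grab_frame("side");f=ctrl.grab_frame("top")
for r in dark(g,(200,190,340,260),"side",lo=12,z=141):print(r)
for r in dark(f,(225,160,385,280),"top",z=141,lo=12):print("top",r)
cv2.imwrite("pics/t9.png",np.hstack([cv2.resize(g[130:330,170:430],None,fx=1.5,fy=1.5),cv2.resize(f[130:330,220:480],None,fx=1.5,fy=1.5)])[:,:,::-1])
E
```

```text
t24.98 pos [ 632.1 -121.3  207. ] yaw 169.64 F [ 0.4  0.6 -0.9] w 65.3 gf 0.0 tilt [-0.007  0.002]
(16, [234.5, 202.0], [125.7, -58.7])
(29, [261.8, 220.1], [38.2, -38.1])
(34, [294.2, 233.1], [-37.8, -37.8])
(34, [233.3, 238.1], [38.6, 37.9])
top (45, [249.0, 194.0], [37.1, 37.5])
top (47, [289.1, 201.6], [36.8, -38.6])
top (51, [240.4, 233.8], [-39.0, 37.5])
top (49, [280.8, 241.5], [-39.1, -38.6])
top (18, [282.4, 266.6], [-83.6, -50.8])
```

View pics/t9.png

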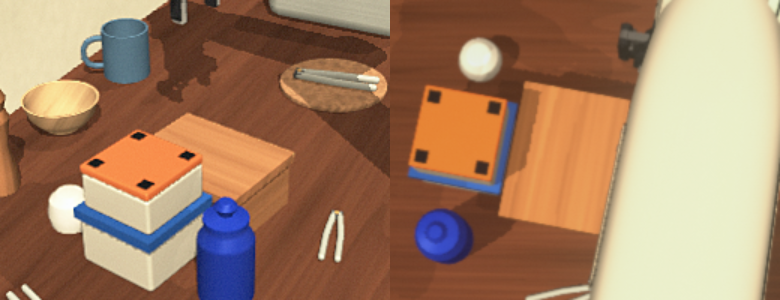

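The tub sits level on the blue lid, within about 1 mm of its centre and 4 mm down. Its recesses in the top view are at (249,194), (289,202), (240,234) and (281,242). The nutcracker lies on the trivet, and the jar and salt cellar are in place.

```bash
python3 -c "
from cell import ctrl
print(ctrl.finish_job())"
```

```text
the job is handed in; nothing more can be done
None
```

I handed the job in at about 25 s: the nutcracker lies on the trivet, and the orange-lidded tub was slid across and measures as seated in the blue lid's recesses, within about 1.5 mm of its centre; the hand-in returned no verdict.

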